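# Index the die table of a snap press to the brass die

## Robot

A 6-joint arm with a two-finger parallel gripper is mounted at the origin on the work surface. World frame = base frame: x ahead of the robot, y to its left, z up, the work surface at z = 0. Lengths are in m, angles in rad, forces in N, time in s.
With the tool pointing down it reaches from about 0.275 to 0.875 m from the base axis. Payload 12.5 kg.
Tool frame: the origin (TCP) lies midway between the tips of the shut fingers; the grasp point (between the pads) lies arm.grip_depth behind it (arm.grip_depth is the distance from the TCP to the grasp point, in m); z points along the fingers, y is the line along which they close (so a half turn about z gives the same grasp; the last joint's range is limited). The gripper opens to 85 mm and grips with 20 to 120 N. Pads are 22 mm wide; open, the fingers measure 114 mm over their backs; the gripper's body (76 mm by 85 mm) begins 54 mm behind the grasp point. The pads swing forward as they close: fully open they stand 13 mm farther back than shut.
Start: joints at [1.064, 0.351, 1.652, -0, 1.139, -0.085], TCP at [0.225, 0.502, 0.231] pointing down, gripper open.
Joint ranges: [-2.75, 2.75], [-0.79, 2.1], [0.01, 2.65], [-1.57, 4.71], [0.07, 3.14], [-2.87, 2.87]. Speed limits (rad/s): [2.22, 2.22, 2.79, 3.14, 3.14, 3.14].

## Interface

Orientations are given as a unit quaternion [x, y, z, w].
In Python, from rig import sensors, vision, job_done, arm gives the robot as it stands.
- The arm moves only by the shell command python3 -m jog 'ROWS' [FORCE]. ROWS is text: rows parted by semicolons, each of 7 numbers parted by spaces: the shift along the tool's x, y, z in cm, then the turn, a rotation vector about the tool's x, y, z in rad, then the opening, from 0 (shut) to 1 (fully open). A call has 1 to 20 rows; each row is the pose to reach, as a shift and turn from the pose commanded when the call began, along the tool's axes at that moment; what a row does not reach only later rows make up. A row lasts 1/8 s, in which the tool goes at most 62.5 mm and 10.7 degrees, less where a joint would pass 70% of its speed; a pose out of reach is approached as far as the arm can. A call with a gripper value outside its range is refused whole. The fingers move at their own pace and stop on an object; FORCE is the grip in N (left out, the last holds). Time passes only in rows, so rows that repeat a pose let the fingers close. It gives the time, the measured TCP pose, the force, the opening and the grip force at its end, in the units of the state.
- sensors.get_obs(): the state, without advancing time (a new reading comes with each control period).
- vision.snapshot(name): name is "scene" or "top"; returns (picture, depth): 420x560x3 uint8, red, green, blue; 420x560 float32, m along the optical axis (not along the pixel's ray), 0 where there is no reading.
- vision.camera_params(name): a dict with "fx", "fy", "cx", "cy" (pixels), "T" (4x4, takes a point from camera to world coordinates). Camera axes: x right, y down, z forward; pixel columns grow to the right and rows downward; lengths in m; the calibration is good to about 2 mm. A picture is of the moment at which its call begins. camera_params takes no time and is no camera call.
- job_done(): hands the job in; it is judged then, once.
The state is a dict: "clock": time; "joints": joint angles; "qd": joint speeds; "joint_efforts": joint torques, N m; "tcp_pos": TCP position; "orientation": TCP orientation; "wrist_force": force on the tool from outside, world axes, zero at the start; "ft_torque": the same for the moment, N m; "opening": finger opening in m; "finger_force": force on a finger pad.
Only numpy, scipy, OpenCV 4.12 (cv2) and the standard library are available. Lean on these libraries where they do the work, as an engineer would, in place of code of your own. Each camera call takes 0.05 s, during which the arm holds its last target. There are 200 camera calls.

## Task

Change the snap press over to the brass die: with the fingertips press the red index plunger in, swing the die table round by it to the next hole so that the brass die comes under the punch, and let the plunger spring right out again so that the table is locked there. Press gently; grip and lift nothing, keep all the dies seated in their holders, and leave the other things on the bench where they are.

Things in the scene. Friction and masses are not known exactly. Their poses are not given: they have to be found in the camera images.
- die_table (a joint): turning of the die table about its upright axle, rad, 0 at the start (middle hole of the index sector), positive anticlockwise seen from above. Holes lie 0.698 rad (40 degrees) apart: -0.698, 0, +0.698. Light friction (about 0.2 N m) when unlocked; play of about 0.006 rad either way when locked
- plunger (a joint): how far the index plunger is pressed in, m: 0 fully out, 0.016 fully in. Spring push button: about 6 N to start it, 10 N just before it is fully in, then a hard stop. From about 0.009 on the table is free to turn. Between holes it stays in by itself at about 0.009; let go at a hole, it springs out to 0 and locks the table
- plunger_top (a point): centre of the flat top of the red round plunger cap, 36 mm across, 114 mm above the work surface when out, 98 mm when fully in, over a steel boss 34 mm across (top at 84 mm). It moves straight down, sits on the die table's arm 190 mm from the axle and goes round with the table; a fingertip pressed on it can carry it along by friction
- pivot (a point): centre of the die table's top, on its upright axle, 60 mm above the work surface. The table is a flat aluminium disc 240 mm across, with three die holders and a steel arm over its rim that carries the plunger
- punch (a point): centre of the lower face of the press's fixed steel punch, 127 mm above the work surface, under the green frame's head (an air cylinder on top, 315 mm high in all). It lies 90 mm from the axle, like the dies; seen from the axle it is on the side away from the plunger
- hole_a (a point): the hole of the index sector at die_table = -0.698, a 12 mm hole between brass-coloured plates in the slot of the fixed steel sector, at its top face, 48 mm above the work surface, 190 mm from the axle
- hole_b (a point): the middle hole of the index sector (die_table = 0), as above; the plunger is locked in it at the start
- hole_c (a point): the hole of the index sector at die_table = +0.698, as above
- brass_die_mid (a point): centre of the BRASS die, a turned brass piece 35 mm across and 36 mm high with a short pilot pin on top, standing loose in a round 9 mm high holder on the die table, 90 mm from the axle. At the start it is one hole away from the punch, on one side or the other
- black_die_mid (a point): centre of the black die, flat-topped, 35 mm across and 32 mm high, on the other side of the punch at the start
- steel_die_mid (a point): centre of the steel die, domed, 35 mm across and 33 mm high, under the punch at the start
- thread_cone_mid (a point): centre of the blue thread cone, 126 mm high, 66 mm wide at the foot
- spray_bottle_mid (a point): centre of the white spray bottle with a blue head, 200 mm high, 72 mm wide
- snap_jar_mid (a point): centre of the glass jar with a steel cap, 70 mm high, 60 mm wide
- tape_roll_mid (a point): centre of the yellow roll of tape lying flat, 72 mm wide, 24 mm high
- wrench_mid (a point): a point of the steel wrench, 150 mm long, lying beside the press

How it is judged:
On the way, in this order (a step that is already met when the one before it is completed fails the run):
1. the plunger is pressed in while the table is still at its first hole (value of joint plunger above 0.007 m and contact force between the fingers and plunger above 1 N and value of joint die_table between -0.05 and 0.05 rad), for 0.05 s.
2. the table has left its hole and is on the way to the next ((value of joint die_table above 0.25 rad or value of joint die_table below -0.25 rad)).
At the end, for the whole second after the job is handed in: The brass die stands upright under the punch, its centre within 4 mm of the punch's axis seen from above, the plunger is out to within 2 mm, the table is at rest, and all three dies stand upright in their holders (horizontal distance between brass_die_mid and punch below 0.004 m and value of joint plunger below 0.002 m and angle between each of brass_die_mid, black_die_mid, steel_die_mid's own z axis and vertical below 0.08 rad and velocity of joint die_table between -0.05 and 0.05 rad/s); the robot touches nothing.
It fails at once if a die is lifted or knocked out of its holder (height (world z) of any of brass_die_mid, black_die_mid, steel_die_mid above 0.083 m or distance between pivot and brass_die_mid above 0.1 m or distance between pivot and black_die_mid above 0.1 m or distance between pivot and steel_die_mid above 0.1 m).
It fails at once if the plunger or its table is gripped or forced with more than 36 N (contact force between the fingers and die_table above 36 N).
It fails at once if a die is gripped or pushed hard, with more than 15 N (contact force between the fingers and brass_die above 15 N or contact force between the fingers and black_die above 15 N or contact force between the fingers and steel_die above 15 N).
It fails at once if another thing on the bench is moved by more than 15 mm (distance of any of thread_cone_mid, spray_bottle_mid, snap_jar_mid, tape_roll_mid, wrench_mid from where it was at the start of the episode above 0.015 m).
It also fails if it takes over 37 s, if anything falls off the work surface, if the arm or the gripper's body presses on something with over 40 N, if the wrist force passes 120 N, or if a joint passes its speed limit or range.

## Working session

There is one attempt and no reset: what is moved stays moved. The work goes in short steps, Python scripts to look and compute and a shell command to move; the robot and the scene stay as the last step left them, time stands still between calls to the robot, and variables do not carry over. Pictures are saved under pics/ and viewed, at most 10 in all, crops included, and the job is handed in when it is done.

```bash
mkdir -p pics; python3 - <<'E'
from rig import sensors, vision, arm
import cv2,numpy as np
for n in("scene","top"):
    p,d=vision.snapshot(n); cv2.imwrite(f"pics/{n}0.png",p[:,:,::-1]); np.savez(f"{n}0.npz",p=p,d=d)
    c=vision.camera_params(n); print(n,c["fx"],c["cx"],c["cy"],np.round(c["T"],3).tolist())
o=sensors.get_obs();print(o["clock"],o["tcp_pos"],o["orientation"],o["opening"],arm.grip_depth)
E
```

```text
scene 522.3652792601175 274.34852304119744 212.494726159742 [[0.846, 0.424, -0.322, 0.98], [0.532, -0.661, 0.528, -0.61], [0.011, -0.619, -0.786, 1.105], [0.0, 0.0, 0.0, 1.0]]
top 506.3701714331826 278.10866579596774 208.7982378649527 [[-0.01, -0.987, 0.161, 0.301], [-1.0, 0.012, 0.014, 0.049], [-0.016, -0.161, -0.987, 1.498], [0.0, 0.0, 0.0, 1.0]]
0.1 [0.22497968 0.5015401  0.23081174] [ 2.09313501e-01  9.77848442e-01 -5.08057317e-04 -1.57926998e-04] 0.08533446478649774 0.0187
```

View pics/scene0.png

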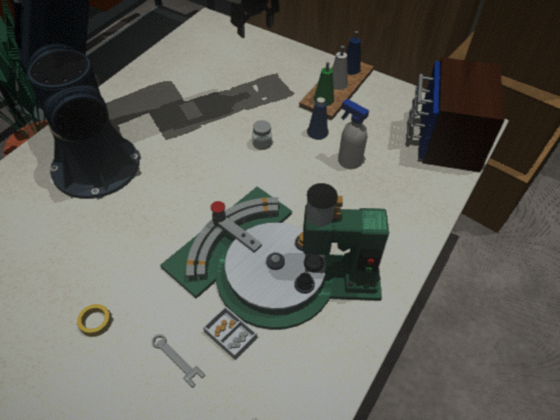

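View pics/top0.png

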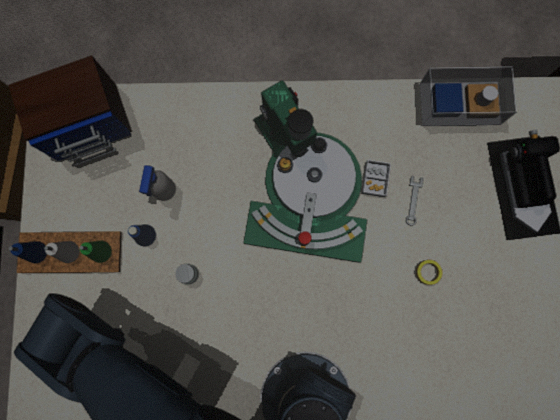

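The scene and top views show the red cap at top (305,238), the hub at (315,174) and the brass die at (285,163). The brass die is on the +y side of the punch, so the table must turn clockwise (negative), carrying the plunger towards +y, to hole_a.

```bash
cat > h.py <<'E'
import numpy as np,cv2
from rig import vision
def ray(n,u,v,z):
    c=vision.camera_params(n);T=np.array(c["T"]);r=T[:3,:3]@[(u-c["cx"])/c["fx"],(v-c["cy"])/c["fy"],1]
    return (T[:3,3]+r*(z-T[2,3])/r[2]).round(4)
def red(n,p):
    b=(300,225,312,252) if n=="top" else (205,195,232,228)
    h=cv2.cvtColor(p,cv2.COLOR_RGB2HSV)
    m=((h[...,0]<8)|(h[...,0]>172))&(h[...,1]>140)&(h[...,2]>60)
    return m
E
python3 - <<'E'
from h import *
for n in("top","scene"):
    f=np.load(n+"0.npz");p=f["p"];m=red(n,p).astype(np.uint8)
    k,l,s,c=cv2.connectedComponentsWithStats(m)
    for i in range(1,k):
        if s[i,4]>20: 
            print(n,s[i],c[i],ray(n,*c[i],.114))
            x,y,w,h=s[i,:4]; ys,xs=np.nonzero(l==i); d=f["d"][ys,xs]; print(np.median(d))
    p3=cv2.cvtColor(p,cv2.COLOR_RGB2HSV)
# aluminium disc outline at z=.06
f=np.load("top0.npz");h=cv2.cvtColor(f["p"],cv2.COLOR_RGB2HSV)
m=((h[...,1]<45)&(h[...,2]>90)).astype(np.uint8);r=np.zeros_like(m);cv2.circle(r,(315,174),50,1,-1)
m=m&r
P=[]
for a in np.arange(0,2*np.pi,.05):
    # outward from hub: last light pixel before green
    q=[(315+t*np.cos(a),174+t*np.sin(a)) for t in np.arange(25,52,.5)]
    g=[h[int(round(v)),int(round(u))] for u,v in q]
    s=[i for i,x in enumerate(g) if 40<x[0]<90 and x[1]>90]
    if s and 10<s[0]: P.append(ray("top",*q[s[0]],.06)[:2])
P=np.array(P)
for _ in range(4):
    A=np.c_[2*P,np.ones(len(P))];s=np.linalg.lstsq(A,(P**2).sum(1),rcond=None)[0];R=np.sqrt(s[2]+s[0]**2+s[1]**2)
    e=np.hypot(*(P-s[:2]).T)-R;print(len(P),s[:2],R,e.std());P=P[abs(e)<max(.002,1.5*e.std())]
for z in(.06,.075):print("hub",ray("top",315,174,z),ray("scene",275,261,z))
v=cv2.resize(f["p"][130:265,235:385],None,fx=4,fy=4,interpolation=cv2.INTER_CUBIC);cv2.imwrite("pics/crop.png",v[:,:,::-1])
E
```

```text
top [298 232  13  12 119] [304.42016807 237.57142857] [ 0.4462 -0.0023  0.114 ]
1.3876064
scene [212 202  12  10 105] [217.44761905 206.56190476] [ 0.4467 -0.0031  0.114 ]
1.2716409
108 [ 0.63112258 -0.03377334] 0.12375248534118768 0.004116738573018721
101 [ 0.63261284 -0.0331756 ] 0.12442097324079537 0.0018323197584553183
90 [ 0.63299245 -0.03316925] 0.12429739580273232 0.0013802772232646443
80 [ 0.63333849 -0.03315159] 0.12431419502253536 0.0011647732062765419
hub [ 0.6371 -0.0383  0.06  ] [ 0.6301 -0.0308  0.06  ]
hub [ 0.6336 -0.0374  0.075 ] [ 0.6352 -0.0391  0.075 ]
```

View pics/crop.png

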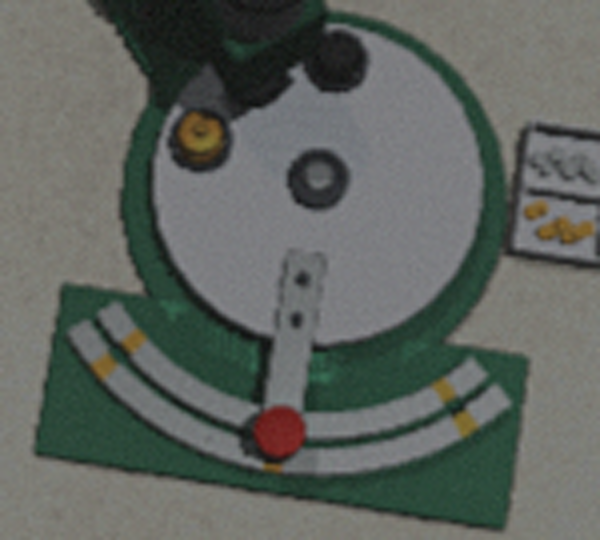

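The crop shows the brass die at (200,138), left of the punch. Hole_a lies between the yellow plates at about (118,354) and hole_c at (455,406).

```bash
python3 - <<'E'
from h import *
from scipy.optimize import least_squares
from scipy.spatial.transform import Rotation as Ro
from rig import sensors
a=ray("top",235+118.5/4-.4,130+354/4-.4,.048)[:2];c=ray("top",235+455/4-.4,130+406/4-.4,.048)[:2];b=np.array([.4465,-.0027])
print(a,c,np.hypot(*(a-c)),"expect",2*.19*np.sin(.698))
R=lambda t:np.array([[np.cos(t),-np.sin(t)],[np.sin(t),np.cos(t)]])
f=lambda x:np.r_[x[:2]+.19*R(-.698)@[np.cos(x[2]),np.sin(x[2])]-a,x[:2]+.19*R(.698)@[np.cos(x[2]),np.sin(x[2])]-c,2*(x[:2]+.19*np.array([np.cos(x[2]),np.sin(x[2])])-b),x[:2]-[.6335,-.035]]
s=least_squares(f,[.633,-.035,3]);print(s.x,s.fun)
pv=s.x[:2];o=sensors.get_obs();M=Ro.from_quat(o["orientation"]).as_matrix();print(M.round(3))
print("cap shift cm",100*M.T@(np.r_[b,.114]-o["tcp_pos"]))
for t in np.arange(0,-.75,-.0698):
    q=pv+R(t)@(b-pv);print(round(t,3),q.round(4),(100*(M.T@np.r_[q-b,0])).round(2))
E
```

```text
[0.511  0.1105] [ 0.4704 -0.1313] 0.24518482824187962 expect 0.24422095187022724
[ 0.63387328 -0.03472156  2.97292606] [-0.00012716 -0.00040827 -0.00052405  0.0006364   0.00013897 -0.00025328
  0.00037328  0.00027844]
[[-0.912  0.409 -0.001]
 [ 0.409  0.912 -0.001]
 [ 0.    -0.001 -1.   ]]
cap shift cm [-40.85336495 -36.92522294  11.7163821 ]
0.0 [ 0.4465 -0.0027] [-0. -0.  0.]
-0.07 [0.4492 0.0103] [ 0.29  1.3  -0.  ]
-0.14 [0.4528 0.0231] [ 0.48  2.61 -0.  ]
-0.209 [0.4572 0.0356] [ 0.59  3.93 -0.  ]
-0.279 [0.4626 0.0477] [ 0.6   5.26 -0.01]
-0.349 [0.4687 0.0594] [ 0.51  6.58 -0.01]
-0.419 [0.4757 0.0707] [ 0.34  7.9  -0.01]
-0.489 [0.4835 0.0815] [ 0.08  9.2  -0.01]
-0.558 [0.4919 0.0917] [-2.800e-01  1.047e+01 -1.000e-02]
-0.628 [0.5011 0.1013] [-7.200e-01  1.172e+01 -1.000e-02]
-0.698 [0.5109 0.1102] [-1.250e+00  1.294e+01 -1.000e-02]
```

```bash
python3 -m jog '-5 -4.5 0 0 0 0 0;-10 -9 0 0 0 0 0;-15 -13.5 0 0 0 0 0;-20 -18 0 0 0 0 0;-25 -22.5 0 0 0 0 0;-30 -27 0 0 0 0 0;-35 -31.5 2 0 0 0 0;-39 -35.5 5 0 0 0 0;-40.85 -36.9 8 0 0 0 0;-40.85 -36.9 9.5 0 0 0 0;-40.85 -36.9 9.5 0 0 0 0;-40.85 -36.9 9.5 0 0 0 0'; python3 - <<'E'
from h import *
for n in("scene","top"):
    p,d=vision.snapshot(n)
    if n=="scene": o=p[150:270,150:300]
    else: o=p[190:310,235:385]
    cv2.imwrite(f"pics/{n}1.png",cv2.resize(o,None,fx=4,fy=4)[:,:,::-1])
E
```

```text
clock: 1.6
tcp_pos: [0.4469, -0.0016, 0.137]
orientation: [0.209, 0.978, 0.0, 0.0]
wrist_force: [-0.4, -0.0, -0.4]
opening: -0.0003
finger_force: 0.0
```

View pics/scene1.png

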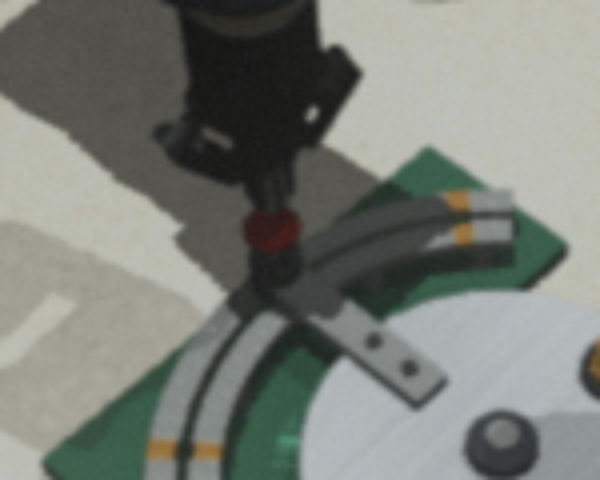

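The fingertips stand centred over the red cap (272,230 in the crop). Next I press down slowly.

```bash
python3 -m jog '0 0 0.8 0 0 0 0;0 0 1.5 0 0 0 0;0 0 1.9 0 0 0 0;0 0 2.1 0 0 0 0;0 0 2.3 0 0 0 0;0 0 2.5 0 0 0 0;0 0 2.7 0 0 0 0;0 0 2.9 0 0 0 0;0 0 3.1 0 0 0 0;0 0 3.2 0 0 0 0;0 0 3.2 0 0 0 0'
```

```text
clock: 3.08
tcp_pos: [0.4469, -0.0021, 0.1046]
orientation: [0.209, 0.978, 0.0, 0.0]
wrist_force: [-3.1, 0.1, 6.9]
opening: -0.0002
finger_force: 3.6
```

```bash
python3 -m jog '0 0 0.1 0 0 0 0;0 0 0.2 0 0 0 0;0 0 0.3 0 0 0 0;0 0 0.3 0 0 0 0;0 0 0.3 0 0 0 0'
```

```text
clock: 3.7
tcp_pos: [0.4469, -0.0021, 0.1017]
orientation: [0.209, 0.978, 0.0, 0.0]
wrist_force: [-2.9, 0.5, 7.5]
opening: 0.0
finger_force: 3.9
```

```bash
python3 -m jog '0.08 0.3 0 0 0 0 0;0.16 0.65 0 0 0 0 0;0.29 1.3 0 0 0 0 0;0.4 1.95 0 0 0 0 0;0.48 2.61 0 0 0 0 0;0.54 3.27 0 0 0 0 0;0.59 3.93 0 0 0 0 0;0.6 4.6 0 0 0 0 0;0.6 5.26 0 0 0 0 0;0.56 5.92 0 0 0 0 0;0.51 6.58 0 0 0 0 0;0.51 6.58 0 0 0 0 0'; python3 - <<'E'
from h import *
for n in("scene","top"):
    p,d=vision.snapshot(n)
    k,l,s,c=cv2.connectedComponentsWithStats(red(n,p).astype(np.uint8))
    for i in range(1,k):
        if s[i,4]>10: print(n,s[i],ray(n,*c[i],.1))
    o=p[150:270,150:300]
    if n=="scene":cv2.imwrite(f"pics/{n}2.png",cv2.resize(o,None,fx=4,fy=4)[:,:,::-1])
E
```

```text
clock: 5.2
tcp_pos: [0.4701, 0.0604, 0.102]
orientation: [0.209, 0.978, 0.0, 0.001]
wrist_force: [0.3, 1.6, 7.7]
opening: -0.0001
finger_force: 3.9
scene [368 258   6   4  19] [0.8263 0.0674 0.1   ]
```

View pics/scene2.png

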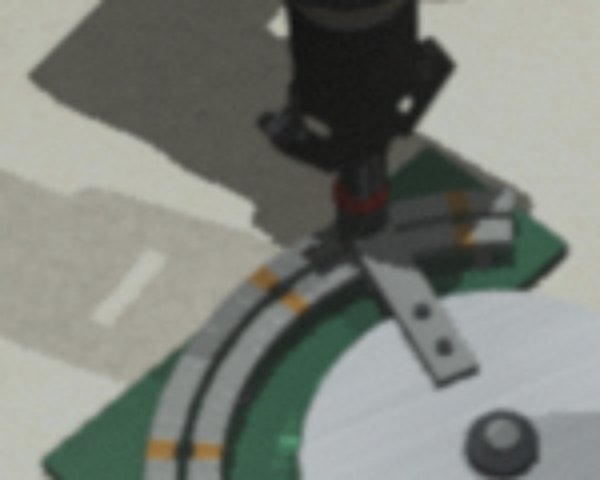

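The arm follows with the cap under the fingertips, now about midway between the middle hole and hole_a. I carry on to hole_a.

```bash
python3 -m jog '-0.07 0.66 0 0 0 0 0;-0.17 1.32 0 0 0 0 0;-0.29 1.97 0 0 0 0 0;-0.43 2.62 0 0 0 0 0;-0.6 3.26 0 0 0 0 0;-0.79 3.89 0 0 0 0 0;-1 4.52 0 0 0 0 0;-1.23 5.14 0 0 0 0 0;-1.48 5.75 0 0 0 0 0;-1.65 6.1 0 0 0 0 0;-1.76 6.3 0 0 0 0 0;-1.76 6.36 0 0 0 0 0;-1.76 6.36 0 0 0 0 0'; python3 - <<'E'
from h import *
for n in("scene",):
    p,d=vision.snapshot(n)
    o=p[150:270,170:320]
    cv2.imwrite(f"pics/{n}3.png",cv2.resize(o,None,fx=4,fy=4)[:,:,::-1])
E
```

```text
clock: 6.92
tcp_pos: [0.512, 0.1108, 0.1021]
orientation: [0.209, 0.978, 0.0, 0.001]
wrist_force: [-0.1, -0.5, 8.1]
opening: -0.0
finger_force: 3.9
```

View pics/scene3.png

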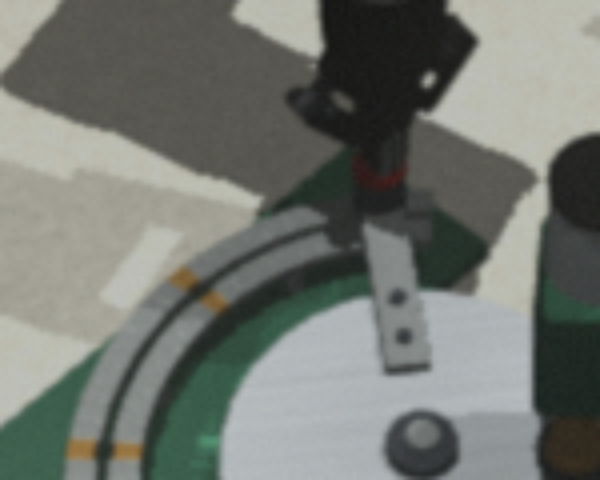

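The cap is at hole_a (380,175), with the plates hidden under the arm. I raise the fingers partway to feel whether the plunger follows.

```bash
python3 -m jog '0 0 -0.2 0 0 0 0;0 0 -0.4 0 0 0 0;0 0 -0.6 0 0 0 0;0 0 -0.8 0 0 0 0;0 0 -0.8 0 0 0 0;0 0 -0.8 0 0 0 0'
```

```text
clock: 7.72
tcp_pos: [0.512, 0.1108, 0.11]
orientation: [0.209, 0.978, 0.0, 0.001]
wrist_force: [0.9, -0.6, 5.2]
opening: 0.0
finger_force: 2.9
```

Contact is still 5 N with the cap at 110 mm, so the plunger has entered the hole. Now I lift clear and check.

```bash
python3 -m jog '0 0 -0.3 0 0 0 0;0 0 -0.6 0 0 0 0;0 0 -1.5 0 0 0 0;0 0 -4 0 0 0 0;0 0 -8 0 0 0 0;-4 8 -9 0 0 0 0;-4 14 -9 0 0 0 0;-4 14 -9 0 0 0 0;-4 14 -9 0 0 0 0'; python3 - <<'E'
from h import *
for n in("scene","top"):
    p,d=vision.snapshot(n)
    k,l,s,c=cv2.connectedComponentsWithStats(red(n,p).astype(np.uint8))
    for i in range(1,k):
        if s[i,4]>40: print(n,s[i],ray(n,*c[i],.114))
    if n=="scene":cv2.imwrite(f"pics/{n}4.png",cv2.resize(p[150:310,200:400],None,fx=4,fy=3.75)[:,:,::-1])
E
```

```text
clock: 8.85
tcp_pos: [0.6051, 0.2233, 0.199]
orientation: [0.209, 0.978, -0.0, -0.0]
wrist_force: [-1.2, -0.7, 0.2]
opening: -0.0002
finger_force: 0.0
scene [258 183  13  11 111] [0.5098 0.1083 0.114 ]
top [258 210  12  12 117] [0.5093 0.1097 0.114 ]
```

View pics/scene4.png

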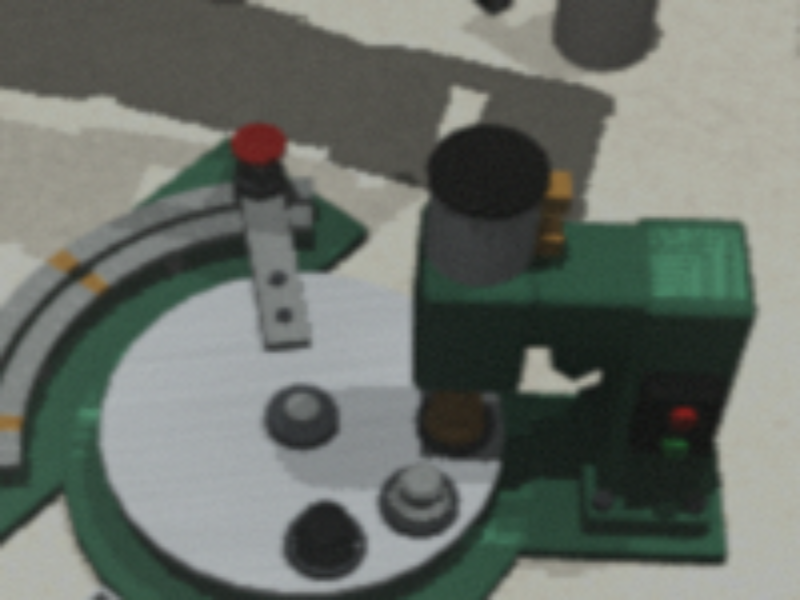

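The cap (258,145) is sprung fully out, and both views agree at 114 mm. The brass die (455,420) is under the punch, and the other two dies are seated.

```bash
python3 -c "
from rig import job_done
print(job_done())"
```

```text
the job is handed in; nothing more can be done
None
```

I swung the die table to hole_a and handed the job in: the last pictures show the brass die under the punch, the plunger sprung fully out, and all three dies seated; the judge's verdict was not shown.

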